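Set the two ball valves of the spool-valve leak-test stand

TASK

Get the leak-test stand ready for a slow fill: shut the small bleed valve (the one next to the drain tank) fully, and set the larger supply valve (the one with the black-sleeved lever) half open, so that its lever lies over the middle line of its quadrant, midway between across the pipe (shut) and along the pipe (open). Leave the lap, the end cap and the spool as they lie.

Things in the scene. Friction and masses are not known exactly. Their poses are not given: they have to be found in the camera images.
- stand: Leak-test stand, fixed on the bench: steel base plate 235 mm along its x, 435 mm along y, 12 mm thick, with one pipe run along the stand's y axis at x 0. Origin on the bench top; x away from the operator, y to his left, z up. The pipe is 50 mm high or less; in front of x -20 mm nothing on it but the two levers is higher than the base plate, and nothing stands in a lever's sweep.
- supply_valve (a joint): Opening of the supply valve lever, rad: 0 = shut (across the pipe, pointing along the stand's -x, to the operator), 0.785 = half open, 1.571 = full open (along the pipe, pointing along the stand's -y). Grows anticlockwise seen from above; hard stops at both ends. Stiff: takes about 8 N sideways at supply_grip and stays where it is left.
- supply_hub (a point): On the turning axis of the supply valve (stand x 0, y +100 mm), at the height of the lever's grip, 92.5 mm above the bench. Its -x axis points along the lever and turns with it. The valve is a steel block 72 x 36 x 40 mm.
- supply_grip (a point): Centre of the supply lever's grip, 105 mm out from the axis, 92.5 mm above the bench. The cranked lever is 18 mm wide; its black sleeve, 67 to 142 mm out, is 22 mm wide, 11 mm thick. Under the lever's root an aluminium quadrant plate, radius 58 mm, has five engraved lines: shut, quarter, half, three quarters, full open.
- bleed_valve (a joint): Opening angle of the bleed valve lever, rad: 0 = shut (across the pipe, pointing along the stand's -x, to the operator), 1.571 = full open (along the pipe, pointing along the stand's -y). It grows anticlockwise seen from above; hard stops at both ends. It needs about 6 N sideways at bleed_grip and stays where it is left.
- bleed_hub (a point): On the turning axis of the bleed valve (stand x 0, y -120 mm), at the height of the lever's outer part, 77.5 mm above the bench. Its -x axis points along the lever and turns with it. The valve is a steel block 50 x 28 x 30 mm.
- bleed_grip (a point): A point on the centre line of the bare steel bleed lever, 75 mm out from the axis, 77.5 mm above the bench. The lever is 95 mm long, 14 mm wide and 5 mm thick; its outer part is flat from 38 mm out.
- lap_center (a point): Bystander: bronze ring lap, 60 mm outside diameter, 23 mm bore, 22 mm high, lying flat on the bench. The point is its centre.
- cap_center (a point): Bystander: square steel valve end cap, 50 x 50 x 14 mm with a 28 mm round spigot on top, 26 mm high in all, lying on the bench. The point is its centre, half-way up.
- spool_center (a point): Bystander: chromed spool, 22 mm diameter, 128 mm long along its x axis, lying in a dark wooden V-rest, its top 41 mm above the bench. The point is its centre.
- test_body_top (a point): Top centre of the dark valve body under test, 100 mm high, 100 mm long along the stand's y and 44 mm deep, on the aluminium manifold behind the pipe. In stand coordinates it lies at x 44, y -42 mm. The iron pressure vessel (64 mm diameter, top at 92 mm) lies behind it at x 118, y 0 to 188 mm; the grey drain tank (78 mm high) at x 105, y -125 mm.
- gauge_center (a point): Centre of the round pressure gauge, 63 mm diameter, 26 mm thick, top at 145 mm: the tallest thing on the stand. In stand coordinates at x 50, y 33, z 113 mm.

How it is judged:
At the end, for the whole second after the job is handed in: The supply valve stands half open (0.785 rad, 45 degrees, within 0.11 rad or about 6 degrees), the bleed valve is shut (within 0.08 rad or about 4.5 degrees of its stop), both levers are at rest, and the lap, end cap and spool are within 20 mm of where they lay (value of joint supply_valve between 0.675 and 0.895 rad and value of joint bleed_valve below 0.08 rad and velocity of joint supply_valve between -0.03 and 0.03 rad/s and velocity of joint bleed_valve between -0.03 and 0.03 rad/s and distance of each of lap_center, cap_center, spool_center from where it was at the start of the episode below 0.02 m); the robot touches nothing.
It fails at once if the lap, the end cap or the spool is knocked away (more than 40 mm) (distance of any of lap_center, cap_center, spool_center from where it was at the start of the episode above 0.04 m).
It also fails if it takes over 51 s, if anything falls off the work surface, if the arm or the gripper's body presses on something with over 40 N, if the wrist force passes 120 N, or if a joint passes its speed limit or range.

ROBOT

A 7-joint arm with a two-finger parallel gripper is mounted at the origin on the work surface. World frame = base frame: x ahead of the robot, y to its left, z up, the work surface at z = 0. Lengths are in m, angles in rad, forces in N, time in s.
With the tool pointing down it reaches from about 0.35 to 0.775 m from the base axis. Payload 3.1 kg.
Tool frame: the origin (TCP) lies on the centre line of the jaws, within the pads' length; the fingertips stand 17 mm ahead of it and the grasp point (between the pads) lies 2 mm behind it (arm.tcp_to_tips is the distance from the TCP to the fingertips, in m); z points along the fingers, y is the line along which they close (so a half turn about z gives the same grasp; the last joint's range is limited). The gripper opens to 85 mm and grips with 20 to 120 N. Pads are 22 mm wide; open, the fingers measure 114 mm over their backs; the gripper's body (76 mm by 85 mm) begins 54 mm behind the grasp point. The pads swing forward as they close: fully open they stand 13 mm farther back than shut.
Start: joints at [1.192, 0.311, 0.014, 1.512, -0.004, 1.319, -0.027], TCP at [0.182, -0.519, 0.248] pointing down, gripper open.
Joint ranges: [-2.7, 2.7], [-0.3, 1.91], [-1.27, 1.3], [0.12, 2.57], [-1.44, 4.58], [0.2, 2.03], [-3.05, 3.05]. Speed limits (rad/s): [2.79, 2.79, 3.14, 3.14, 3.14, 3.14, 3.14].

INTERFACE

Orientations are given as a rotation vector (axis times angle).
In Python, from rig import arm, viewer, order gives the robot as it stands.
- The arm moves only by the shell command python3 -m jog 'ROWS'. ROWS is JSON, a list of rows, each a list of 5 numbers: the shift along the tool's x, y, z in m, then the turn about the tool's z in rad, then the opening, from 0 (shut) to 1 (fully open). In form: [[dx, dy, dz, roll, hand], ...]. A call has 1 to 8 rows; each row is the pose to reach, as a shift and turn from the pose commanded when the call began, along the tool's axes at that moment; what a row does not reach only later rows make up. A row lasts 1/12 s, in which the tool goes at most 41.7 mm and 7.16 degrees, less where a joint would pass 70% of its speed; a pose out of reach is approached as far as the arm can. A call with a gripper value outside its range is refused whole. The fingers move at their own pace and stop on an object; the grip force is fixed at half the most. Time passes only in rows, so rows that repeat a pose let the fingers close. It gives the time, the measured TCP pose, the force, the opening and the grip force at its end, in the units of the state.
- arm.observe(): the state, without advancing time (a new reading comes with each control period).
- viewer.snapshot(name): name is "scene" or "top" or "wrist"; returns (picture, depth): 384x512x3 uint8, red, green, blue; 384x512 float32, m along the optical axis (not along the pixel's ray), 0 where there is no reading.
- viewer.calibration(name): a dict with "camera_matrix" (3x3 intrinsics, pixels), "eye" and "orientation" of the camera in the world. Camera axes: x right, y down, z forward; pixel columns grow to the right and rows downward; lengths in m; the calibration is good to about 2 mm. A picture is of the moment at which its call begins: read the wrist's pose just before it. calibration takes no time and is no camera call; for the wrist camera it gives the pose at the moment of the call.
- order.finish_job(): hands the job in; it is judged then, once.
The state is a dict: "clock": time; "qpos": joint angles; "dq": joint speeds; "effort": joint torques, N m; "ee_pos": TCP position; "tcp_rot": TCP orientation; "contact_force": force on the tool from outside, world axes, zero at the start; "ft_torque": the same for the moment, N m; "gripper_width": opening from 0.0 (shut) to 1.0 (fully open); "grip_force": force on a finger pad.
Only numpy, scipy, OpenCV 4.12 (cv2) and the standard library are available. Lean on these libraries where they do the work, as an engineer would, in place of code of your own. Each camera call takes 0.05 s, during which the arm holds its last target. There are 200 camera calls.

## Working session

There is one attempt and no reset: what is moved stays moved. The work goes in short steps, Python scripts to look and compute and a shell command to move; the robot and the scene stay as the last step left them, time stands still between calls to the robot, and variables do not carry over. Pictures are saved under pics/ and viewed, at most 10 in all, crops included, and the job is handed in when it is done.

```bash
mkdir -p pics; ls
python3 - <<'E'
from rig import arm,viewer
import cv2,numpy as np
s=arm.observe();print(s)
for n in("scene","top"):
    p,d=viewer.snapshot(n);cv2.imwrite(f"pics/{n}1.png",p[...,::-1]);np.save(f"pics/{n}1.npy",d)
    c=viewer.calibration(n);print(n,c)
E
```

```text
pics
{'clock': 0.0, 'qpos': array([ 1.1923023 ,  0.31176797,  0.01395017,  1.51309895, -0.00441048,
        1.31921296, -0.02716906]), 'dq': array([-6.67972505e-04,  8.42241247e-04,  1.60007066e-03,  3.99479530e-05,
        9.42974983e-04,  9.60664709e-04,  3.92671593e-04]), 'effort': array([-4.05231646e-06, -3.79917312e+01,  1.46024865e-01, -2.30592084e+01,
        1.22857396e-02,  1.38535380e-02,  6.36591238e-06]), 'ee_pos': array([ 0.18155448, -0.51841369,  0.24718081]), 'tcp_rot': array([-3.09474212e+00, -5.26358446e-01,  7.64983341e-04]), 'contact_force': array([-0.92527057,  0.06139386, -0.58899395]), 'ft_torque': array([-0.02510622, -0.01740473,  0.01248136]), 'grip_force': 0.0, 'gripper_width': 0.9998086606298702}
scene {'camera_matrix': array([[459.34430645,   0.        , 256.68233503],
       [  0.        , 459.34430645, 194.42847535],
       [  0.        ,   0.        ,   1.        ]]), 'eye': array([ 1.16829196, -0.37396872,  0.76613107]), 'orientation': array([-2.06537415, -1.12596905,  0.50677382])}
top {'camera_matrix': array([[481.74864873,   0.        , 251.48648653],
       [  0.        , 481.74864873, 194.10454361],
       [  0.        ,   0.        ,   1.        ]]), 'eye': array([0.41462451, 0.0383646 , 1.18375285]), 'orientation': array([-2.18156705,  2.15499294, -0.08878894])}
```

View pics/top1.png

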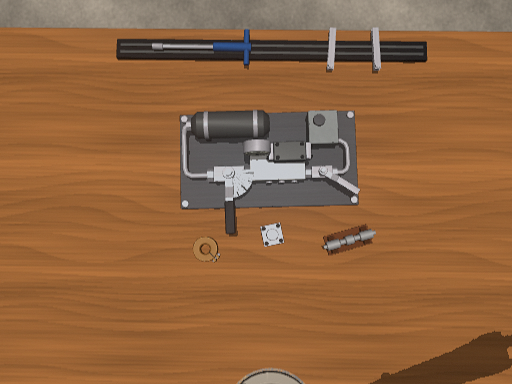

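View pics/scene1.png

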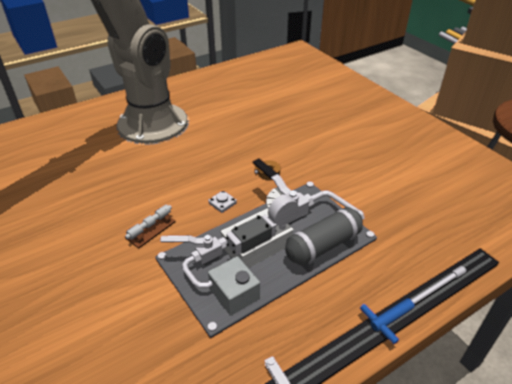

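The top view shows the supply hub near (229,175) with its black lever down to (231,233), about shut. The bleed hub is near (324,172) with its lever out to (357,192), partly open. The lap is at (206,249), the cap at (272,234) and the spool at (349,240). In the scene view nothing stands in the way above the levers.

```bash
cat > h.py <<'E'
import numpy as np,cv2
from scipy.spatial.transform import Rotation as R
def ray(c,uv,z):
    K=c["camera_matrix"];d=R.from_rotvec(c["orientation"]).apply(np.linalg.solve(K,[uv[0],uv[1],1.]))
    e=np.array(c["eye"]);return e+d*(z-e[2])/d[2]
def stand(hub,yaw,p):  # stand->world
    c,s=np.cos(yaw),np.sin(yaw);return hub+np.array([[c,-s],[s,c]])@np.array(p)
E
python3 - <<'E'
from h import *
from rig import viewer
c=viewer.calibration("top");im=cv2.imread("pics/top1.png").astype(int)
# plate screws: bright blobs near hand positions
g=im.min(2);P=[]
for u,v in[(184,118),(350,114),(354,199),(185,204)]:
    w=g[v-6:v+7,u-6:u+7]>150;ys,xs=np.nonzero(w);q=(u-6+xs.mean(),v-6+ys.mean());p=ray(c,q,.013);P.append(p[:2]);print(q,p.round(4))
P=np.array(P);ctr=P.mean(0);yv=(P[0]+P[3]-P[1]-P[2]);yaw=np.arctan2(-yv[0],yv[1])
print("ctr",ctr,"yaw",yaw,"sizes",np.linalg.norm(P[0]-P[1]),np.linalg.norm(P[1]-P[2]))
# dark sleeve
m=np.zeros(g.shape,np.uint8);m[195:240,220:242]=(im.max(2)[195:240,220:242]<60);m[:209]=0
ys,xs=np.nonzero(m);print("sleeve px",xs.mean(),ys.mean(),ys.min(),ys.max(),m.sum())
for n,uv,z in[("sleeve tip",(231,233),.098),("supply hub",(229,174),.08),("bleed hub",(324,172),.065),("bleed tip",(357,192),.08),("lap",(206,249),.02),("cap",(272,234),.02),("spoolA",(326,245),.04),("spoolB",(374,233),.04)]:
    print(n,ray(c,uv,z).round(4))
for n,y in[("S",.1),("B",-.12)]:print(n,"hub if ctr x0",stand(ctr,yaw,[0,y]))
b=im[150:215,300:375].astype(np.uint8);a=im[160:245,190:290].astype(np.uint8)
o=np.zeros((520,800,3),np.uint8);o[:]=0
b=cv2.resize(b,None,fx=5.2,fy=5.2,interpolation=2);a=cv2.resize(a,None,fx=4,fy=4,interpolation=2)
o[:b.shape[0],:b.shape[1]]=b;o[:a.shape[0],400:]=a
cv2.imwrite("pics/crop1.png",o)
E
```

```text
(np.float64(185.04761904761904), np.float64(120.0)) [0.7066 0.2194 0.013 ]
(np.float64(349.82142857142856), np.float64(114.39285714285714)) [ 0.7248 -0.1884  0.013 ]
(np.float64(353.9142857142857), np.float64(198.65714285714284)) [ 0.5157 -0.1971  0.013 ]
(np.float64(184.63333333333333), np.float64(203.36666666666667)) [0.4993 0.2151 0.013 ]
ctr [0.61158609 0.01227556] yaw 0.0422408922817417 sizes 0.4082786573138901 0.20926583439709728
sleeve px 230.64150943396226 221.28301886792454 209 233 53
sleeve tip [0.4276 0.0962 0.098 ]
supply hub [0.5637 0.1041 0.08  ]
bleed hub [ 0.573  -0.1172  0.065 ]
bleed tip [ 0.5254 -0.1908  0.08  ]
lap [0.3895 0.1598 0.02  ]
cap [0.4274 0.0016 0.02  ]
spoolA [ 0.403  -0.1252  0.04  ]
spoolB [ 0.4326 -0.2384  0.04  ]
S hub if ctr x0 [0.60736325 0.11218636]
B hub if ctr x0 [ 0.61665349 -0.1076174 ]
```

View pics/crop1.png

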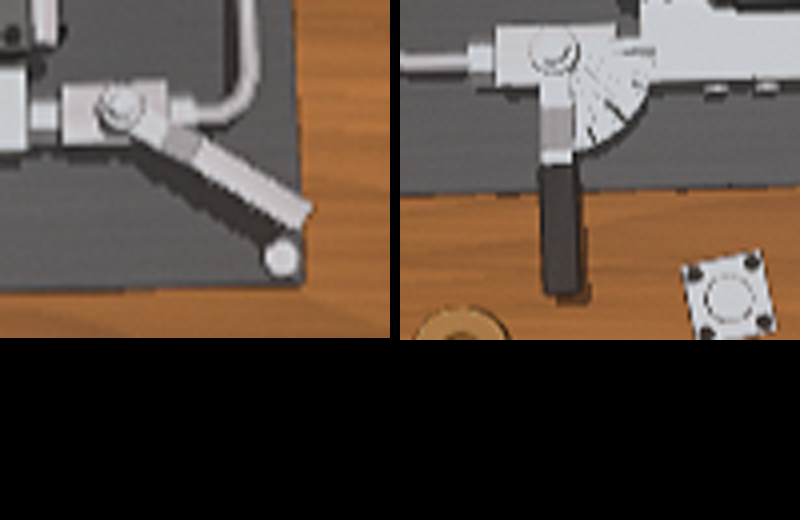

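The crop gives finer points: the bleed hub is at about (323.1,170.4) and its lever tip at (358.7,191.3), roughly 57° open. The supply hub is at (228,172.5) and its lever is on the shut line. Next I work out the push points.

```bash
cat >> h.py <<'E'
YAW=.042
def go(xyz,yaw):
    from rig import arm
    s=arm.observe();M=R.from_rotvec(s["tcp_rot"]);d=M.inv().apply(np.array(xyz)-s["ee_pos"])
    x=M.apply([1,0,0]);y0=np.arctan2(x[1],x[0]);r=-(yaw-y0);r=(r+np.pi/2)%np.pi-np.pi/2
    print("target",np.round(xyz,4),"rows d",d.round(4),"roll",round(r,3),"q7",s["qpos"][6].round(2))
E
python3 - <<'E'
from h import *
from rig import viewer,arm
c=viewer.calibration("top");print("tips",arm.tcp_to_tips)
S=ray(c,(228,172.5),.095)[:2];B=ray(c,(323.1,170.4),.08)[:2];T=ray(c,(358.7,191.3),.0800)[:2]
st=ray(c,(231,233),.098)[:2]
print("S",S,"B",B,"T",T,"hubdist",np.linalg.norm(S-B),"yaw",np.arctan2(-(S-B)[0],(S-B)[1]),"len",np.linalg.norm(T-B),np.linalg.norm(st-S))
op=lambda d:np.arctan2(-d[1],-d[0])-YAW
print("open B",op(T-B),"S",op(st-S))
th=op(T-B);u=np.array([-np.cos(th),-np.sin(th)]);v=np.array([np.sin(th),-np.cos(th)])
a=stand(B,YAW,.08*u+.042*v);print("start",a);e=stand(B,YAW,[-.078,-.0215]);print("end",e)
go([*a,.2],YAW);go([*a,.079],YAW);go([*e,.079],YAW)
E
```

```text
tips 0.017
S [0.56510487 0.10552519] B [ 0.57454086 -0.11308785] T [ 0.52701375 -0.19467849] hubdist 0.21881658839713197 yaw 0.043136175874105016 len 0.09442382794447592 0.1377943438404553
open B 1.0013387351065988 S 0.025573308912459784
start [ 0.57056557 -0.20335521]
end [ 0.49751238 -0.13784393]
target [ 0.5706 -0.2034  0.2   ] rows d [ 0.4713 -0.1687  0.0477] roll 0.295 q7 -0.03
target [ 0.5706 -0.2034  0.079 ] rows d [ 0.4713 -0.1685  0.1687] roll 0.295 q7 -0.03
target [ 0.4975 -0.1378  0.079 ] rows d [ 0.424  -0.2545  0.1688] roll 0.295 q7 -0.03
```

```bash
python3 -m jog '[[0.471,-0.168,0.02,0,0],[0.471,-0.168,0.02,0,0],[0.471,-0.168,0.02,0,0],[0.471,-0.168,0.02,0,0],[0.471,-0.168,0.02,0,0],[0.471,-0.168,0.02,0,0],[0.471,-0.168,0.02,0,0],[0.471,-0.168,0.02,0,0]]'; python3 -c "
from h import *
go([.5706,-.2034,.13],YAW)"
```

```text
clock: 0.77
ee_pos: [0.4418, -0.3082, 0.2345]
tcp_rot: [-3.097, -0.526, 0.001]
contact_force: [0.5, -1.1, 0.3]
gripper_width: 0.0
grip_force: 0.0
target [ 0.5706 -0.2034  0.13  ] rows d [ 0.1563 -0.0563  0.1044] roll 0.295 q7 -0.7
```

```bash
python3 -m jog '[[0.156,-0.056,0.02,0.29,0],[0.156,-0.056,0.04,0.29,0],[0.156,-0.056,0.06,0.29,0],[0.156,-0.056,0.08,0.29,0],[0.156,-0.056,0.104,0.29,0],[0.156,-0.056,0.104,0.29,0],[0.156,-0.056,0.104,0.29,0],[0.156,-0.056,0.104,0.29,0]]'; python3 -c "
from h import *
from rig import viewer
go([.5706,-.2034,.079],YAW);go([.4975,-.1378,.079],YAW)
a,d=viewer.snapshot('wrist');b,d=viewer.snapshot('top')
cv2.imwrite('pics/w2.png',np.hstack([a,cv2.resize(b[100:260,200:400],None,fx=2.4,fy=2.4)])[:,:,::-1].copy()[:,:992][:, ::1]) if 0 else cv2.imwrite('pics/w2.png',cv2.resize(np.hstack([a,cv2.resize(b[100:260,280:400],(288,384))]),None,fx=.99,fy=.99)[...,::-1])"
```

```text
clock: 1.43
ee_pos: [0.569, -0.2067, 0.131]
tcp_rot: [3.14, 0.072, -0.002]
contact_force: [0.6, -0.7, 0.8]
gripper_width: 0.0
grip_force: 0.0
target [ 0.5706 -0.2034  0.079 ] rows d [ 0.0019 -0.0033  0.052 ] roll 0.004 q7 -1.28
target [ 0.4975 -0.1378  0.079 ] rows d [-0.0682 -0.0721  0.052 ] roll 0.004 q7 -1.28
```

View pics/w2.png

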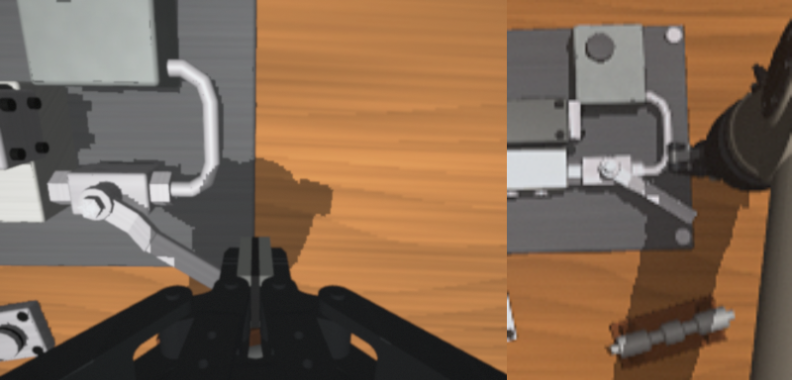

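The wrist view shows the closed fingers at (255,245), just beyond the bleed lever tip at about (220,280), on its opening side and clear of the pipe. I go down and start the push.

```bash
python3 -m jog '[[0,-0.002,0.025,0,0],[0,-0.002,0.052,0,0],[0,-0.002,0.052,0,0],[-0.011,-0.013,0.052,0,0],[-0.022,-0.025,0.052,0,0],[-0.033,-0.036,0.052,0,0],[-0.033,-0.036,0.052,0,0]]'; python3 -c "
from h import *
go([.4975,-.1378,.079],YAW)"
```

```text
clock: 2.12
ee_pos: [0.5348, -0.1749, 0.0819]
tcp_rot: [3.135, 0.069, 0.006]
contact_force: [-0.4, -5.3, -1.4]
gripper_width: 0.007
grip_force: 1.6
target [ 0.4975 -0.1378  0.079 ] rows d [-0.0357 -0.0388  0.0025] roll 0.002 q7 -1.33
```

```bash
python3 -m jog '[[-0.01,-0.01,0.001,0,0],[-0.02,-0.02,0.002,0,0],[-0.03,-0.026,0.002,0,0],[-0.036,-0.031,0.002,0,0],[-0.036,-0.035,0.002,0,0],[-0.036,-0.038,0.002,0,0],[-0.036,-0.038,0.002,0,0]]'; python3 -c "
from h import *
go([.4975,-.1378,.079],YAW)"
```

```text
clock: 2.7
ee_pos: [0.4997, -0.1379, 0.0803]
tcp_rot: [3.136, 0.07, 0.01]
contact_force: [0.3, -4.6, 3.2]
gripper_width: -0.002
grip_force: 2.4
target [ 0.4975 -0.1378  0.079 ] rows d [-0.0022 -0.0002  0.0013] roll 0.003 q7 -1.38
```

```bash
python3 -m jog '[[0,-0.003,0,0,0],[0,-0.006,0,0,0],[0,-0.006,0,0,0]]';python3 -m jog '[[0,-0.003,0,0,0],[0,-0.006,0,0,0],[0,-0.006,0,0,0]]'
```

```text
clock: 2.95
ee_pos: [0.4995, -0.1368, 0.08]
tcp_rot: [3.13, 0.065, 0.011]
contact_force: [1.4, -12.3, 4.6]
gripper_width: -0.002
grip_force: 6.1
clock: 3.2
ee_pos: [0.4994, -0.1363, 0.0802]
tcp_rot: [3.124, 0.06, 0.012]
contact_force: [1.1, -19.2, 2.6]
gripper_width: -0.001
grip_force: 10.0
```

The force rises with no motion, so the lever is on its stop. I back off sideways, lift, and head to the supply valve.

```bash
python3 -m jog '[[0,0.02,0,0,0],[0,0.035,0,0,0],[0,0.035,-0.03,0,0],[0,0.035,-0.07,0,0],[0,0.035,-0.11,0,0],[0,0.035,-0.11,0,0]]'
python3 - <<'E'
from h import *
S=np.array([.5651,.1055])
a=stand(S,YAW,[-.105,.05]);go([*a,.19],YAW+np.pi/4);go([*a,.19],YAW)
E
```

```text
clock: 3.7
ee_pos: [0.5037, -0.1582, 0.1961]
tcp_rot: [3.137, 0.073, 0.025]
contact_force: [0.4, 0.5, 0.3]
gripper_width: 0.002
grip_force: 0.0
target [0.4581 0.151  0.19  ] rows d [-0.0312 -0.3111  0.0044] roll -0.781 q7 -1.31
target [0.4581 0.151  0.19  ] rows d [-0.0312 -0.3111  0.0044] roll 0.005 q7 -1.31
```

```bash
python3 -m jog '[[-0.031,-0.311,0.004,-0.78,0],[-0.031,-0.311,0.004,-0.78,0],[-0.031,-0.311,0.004,-0.78,0],[-0.031,-0.311,0.004,-0.78,0],[-0.031,-0.311,0.004,-0.78,0],[-0.031,-0.311,0.004,-0.78,0],[-0.031,-0.311,0.004,-0.78,0],[-0.031,-0.311,0.004,-0.78,0]]'
python3 - <<'E'
from h import *
from rig import viewer
S=np.array([.5651,.1055])
b,d=viewer.snapshot('top');cv2.imwrite('pics/t3.png',cv2.resize(b[130:250,190:390],(800,480),interpolation=2)[...,::-1])
a=stand(S,YAW,[-.105,.05])
for z in(.13,.092):go([*a,z],YAW+np.pi/4)
E
```

```text
clock: 4.37
ee_pos: [0.4502, 0.1586, 0.1839]
tcp_rot: [-2.867, -1.273, -0.002]
contact_force: [0.5, 1.2, 0.3]
gripper_width: 0.001
grip_force: 0.0
target [0.4581 0.151  0.13  ] rows d [-0.0027  0.0139  0.0539] roll 0.012 q7 -1.23
target [0.4581 0.151  0.092 ] rows d [-0.0029  0.0142  0.0919] roll 0.012 q7 -1.23
```

View pics/t3.png

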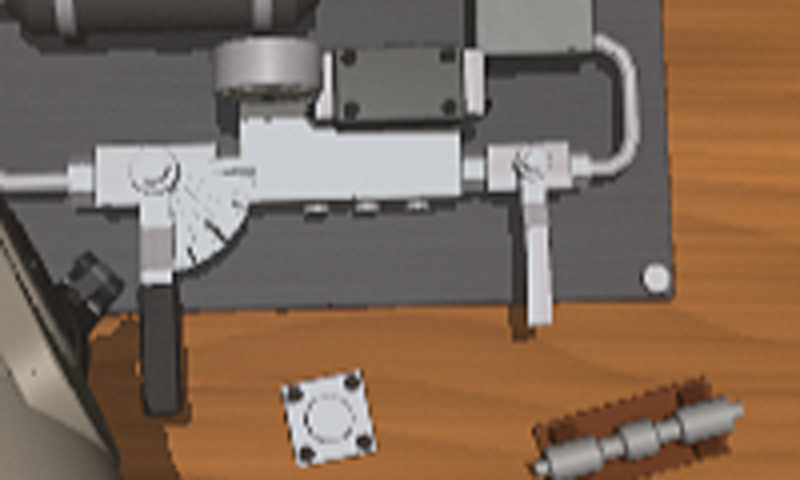

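The crop shows the bleed lever square across the pipe (530,250), so that valve is shut. The supply lever is still at shut, and the fingers at (95,280) are clear on its +y side. I go down and push.

```bash
python3 -m jog '[[-0.002,0.014,0.03,0.01,0],[-0.002,0.014,0.06,0.01,0],[-0.002,0.014,0.091,0.01,0],[-0.002,0.014,0.091,0.01,0],[-0.002,0.014,0.091,0.01,0]]'
python3 - <<'E'
from h import *
S=np.array([.5651,.1055])
for p in([-.105,.05],[-.1,.005],[-.0915,-.0569]):go([*stand(S,YAW,p),.092],YAW+np.pi/4)
E
```

```text
clock: 4.83
ee_pos: [0.4602, 0.1401, 0.0912]
tcp_rot: [-2.882, -1.247, 0.007]
contact_force: [0.2, 0.4, 0.7]
gripper_width: -0.001
grip_force: 0.0
target [0.4581 0.151  0.092 ] rows d [ 0.0065 -0.009  -0.0008] roll -0.011 q7 -1.27
target [0.465  0.1063 0.092 ] rows d [-0.0214  0.0267 -0.0008] roll -0.011 q7 -1.27
target [0.4761 0.0448 0.092 ] rows d [-0.0586  0.0769 -0.0008] roll -0.011 q7 -1.27
```

```bash
python3 -m jog '[[-0.01,0.014,0,-0.01,0],[-0.02,0.027,0,-0.01,0],[-0.03,0.039,0,-0.01,0],[-0.04,0.051,0,-0.01,0],[-0.05,0.063,0,-0.01,0],[-0.058,0.074,0,-0.01,0],[-0.058,0.074,0,-0.01,0],[-0.058,0.074,0,-0.01,0]]'
python3 - <<'E'
from h import *
S=np.array([.5651,.1055])
for p in([-.0915,-.0569],):go([*stand(S,YAW,p),.092],YAW+np.pi/4)
E
```

```text
clock: 5.5
ee_pos: [0.4777, 0.0491, 0.0948]
tcp_rot: [-2.877, -1.262, -0.008]
contact_force: [-0.9, 1.5, 0.5]
gripper_width: -0.002
grip_force: 0.9
target [0.4761 0.0448 0.092 ] rows d [-0.0043  0.0017  0.0028] roll -0.0 q7 -1.05
```

```bash
python3 -m jog '[[0,-0.02,0,0,0],[0,-0.04,0,0,0],[0,-0.08,-0.03,0,0],[0,-0.12,-0.07,0,0],[0,-0.14,-0.1,0,0],[0,-0.14,-0.1,0,0]]'
python3 - <<'E'
from h import *
from rig import viewer
c=viewer.calibration("top")
b,d=viewer.snapshot('top');cv2.imwrite('pics/t4.png',cv2.resize(b[150:250,190:330],(798,570),interpolation=2)[...,::-1])
for n,deg in(("half",45),):
    t=np.radians(deg);p=stand(np.array([.5651,.1055]),YAW,[-.142*np.cos(t),-.142*np.sin(t)])
    M=R.from_rotvec(c["orientation"]).inv().apply(np.array([*p,.098])-c["eye"]);q=c["camera_matrix"]@M;q=q[:2]/q[2];print("expected tip px",q,"crop",(q-[190,150])*5.7)
m=(b.max(2)<60)&(b.max(2)-b.min(2)<15)  # neutral black sleeve
n,l,s,ct=cv2.connectedComponentsWithStats(m.astype(np.uint8));
for i in range(1,n):
    if s[i,4]>25 and 190<ct[i][0]<300 and 190<ct[i][1]<250:print(s[i],ct[i])
E
```

```text
clock: 6.0
ee_pos: [0.3724, 0.1465, 0.1971]
tcp_rot: [2.872, 1.27, 0.012]
contact_force: [0.5, 0.5, 0.7]
gripper_width: 0.005
grip_force: 0.0
expected tip px [273.55179825 215.11953006] crop [476.24525002 371.18132136]
[248 190  27  28  52] [262.57692308 201.21153846]
[227 193  39  23  74] [244.48648649 200.62162162]
```

View pics/t4.png

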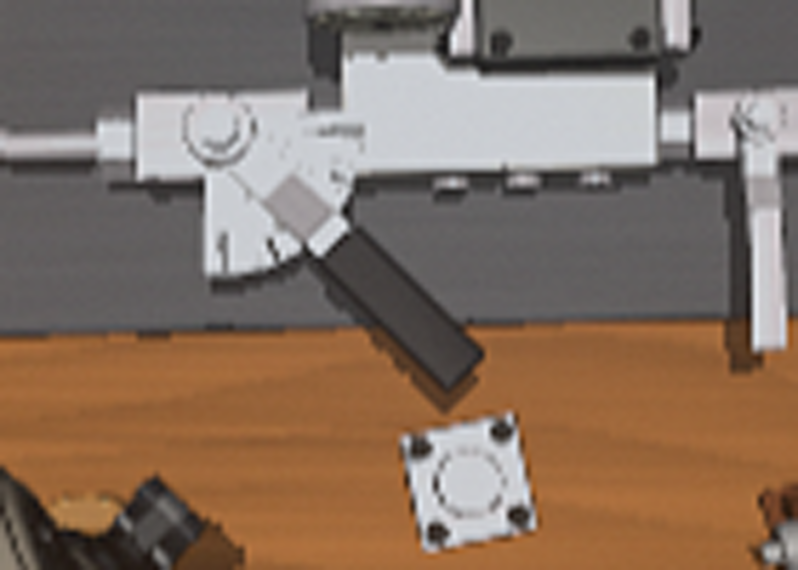

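The supply lever lies at about 44° open, over the half line, with its sleeve running from (331,240) to (465,372). The bleed lever is shut, and the cap and lap have not moved. The arm is clear of everything.

```bash
python3 -c "
from rig import order
print(order.finish_job())"
```

```text
the job is handed in; nothing more can be done
None
```

The job is handed in at about 6 s of the 51 s: the bleed valve is shut against its stop, the supply valve measured about 44° open (target 45° ± 6°), and the lap, end cap and spool were never touched, though no verdict came back.

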